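# Press a pin header home with the ratchet bench press

### The job

Push the board carriage of the blue bench press all the way in under the ram. Then push the red-handled ratchet lever down to its third notch, the one with the green mark, and not as far as the fourth, and let go so that the ratchet holds it there. Finally press the yellow release button until the lever has sprung fully back up, leaving the pressed board in the press, the button free and the loose things around it undisturbed.

Things in the scene. Friction and masses are not known exactly. Their poses are not given: they have to be found in the camera images.
- press: Blue bench press fixed to the table, base 270 x 140 x 20 mm. Origin on the table below the ram; x: the way the carriage is pushed in; y: to the yellow button's side (the lever stands out to -y); z up. Head: x -18 to 100, y -50 to 50, z 125 to 205 mm; ratchet wheel and pawl in front of it, to x = -46 mm. Place and yaw vary.
- push_plate (a point): Centre of the front (-x) face of the orange upright push plate of the carriage: 70 mm wide, 8 mm thick, from 25 to 75 mm above the table, face normal along the press's -x. It moves with the carriage; push it towards +x of the press. There is free table or base (20 mm high) in front of it.
- carriage (a joint): Travel of the carriage in m along the press's +x: 0 fully out, 0.075 home against the rubber stop. Drags with about 3 N and stays where it is left.
- lever_grip (a point): Centre of the red cross-bar at the end of the lever: 70 mm long along the press's x axis, 20 mm in diameter. It can be pushed down from above with closed fingers. It is 165 mm from the pivot.
- lever_pivot (a point): Pivot of the lever, 170 mm above the table; the hinge axis is the press's x axis. At lever angle q the cross-bar lies, seen from the pivot, at y = -165 mm x cos(0.5 - q) and z = +165 mm x sin(0.5 - q) in the press's axes.
- lever (a joint): Angle in rad: 0 up, grows as pushed down (up to about 6 N at the cross-bar), stop 0.98. A spring lifts it; the pawl holds it at notches about 0.18, 0.40, 0.62 (third, green mark on the quadrant beside the lever), 0.84 (fourth, red mark); push about 0.04 past a notch for the pawl to catch. It drives the ram 12 mm per rad, which meets the header at 0.25.
- release_top (a point): Centre of the top of the yellow release button, 28 mm in diameter, 225 mm above the table when free; it is pressed straight down.
- release (a joint): Button travel in m: 0 free, 0.007 fully down; 2 to 5 N. The pawl lets go at about 0.002 to 0.004 and the lever then takes up to about a second to spring up; let go early, the pawl catches the lever at a lower notch.
- header (a joint): How far the white pin header (52 x 12 x 14 mm) on the green board has been pressed down, in m: 0 standing proud, about 0.0045 to 0.0055 once the lever has reached the third notch. It stays where the ram leaves it.
- spray_can: Loose spray can, 52 mm in diameter, 150 mm high, standing beside the press; bystander, origin under its base.
- screwdriver: Loose screwdriver lying beside the press; bystander.
- pliers: Loose red-handled pliers lying beside the press, about 165 mm long; bystander.
- tape_roll: Loose yellow tape roll, 84 mm in diameter, 18 mm high, beside the press; bystander.
- flux_jar: Loose jar with red cap, 48 mm in diameter, 70 mm high; bystander.
- parts_box: Loose carton, 90 x 60 x 30 mm; bystander.
- remote: Loose black remote control, 160 x 45 x 18 mm; bystander.

How it is judged:
On the way, in this order (a step that is already met when the one before it is completed fails the run):
1. the carriage is home against its stop (value of joint carriage above 0.072 m), for 0.2 s.
2. the lever is held by the ratchet at the third notch, untouched, and the header is pressed in (value of joint lever between 0.57 and 0.69 rad and contact force between lever and the fingers below 0.1 N and contact force between lever and the arm below 0.1 N and value of joint header above 0.0038 m and value of joint carriage above 0.072 m), for 0.3 s.
3. the release button is pressed (value of joint release above 0.002 m), for 0.05 s.
At the end, for the whole second after the job is handed in: The lever is back up (below 0.06 rad) and still, the release button is free (within 1.5 mm of the top), the carriage is home (within 3 mm of the stop) and the header is pressed in by more than 3.8 mm (value of joint lever below 0.06 rad and value of joint release below 0.0015 m and value of joint carriage above 0.072 m and velocity of joint lever below 0.1 rad/s and value of joint header above 0.0038 m); the robot touches nothing.
It fails at once if the lever reaches the fourth notch (past 0.85 rad): the board cracks (value of joint lever above 0.85 rad).
It fails at once if a bystander is moved by more than 30 mm (distance of any of spray_can, screwdriver, pliers, tape_roll, flux_jar, parts_box, remote from where it was at the start of the episode above 0.03 m).
It fails at once if the spray can or the jar is knocked over (angle between any of spray_can, flux_jar's own z axis and vertical above 0.5 rad).
It also fails if it takes over 53 s, if anything falls off the work surface, if the arm or the gripper's body presses on something with over 40 N, if the wrist force passes 120 N, or if a joint passes its speed limit or range.

### The arm

A 7-joint arm with a two-finger parallel gripper is mounted at the origin on the work surface. World frame = base frame: x ahead of the robot, y to its left, z up, the work surface at z = 0. Lengths are in m, angles in rad, forces in N, time in s.
With the tool pointing down it reaches from about 0.425 to 0.925 m from the base axis. Payload 6.8 kg.
Tool frame: the origin (TCP) lies on the centre line of the jaws, within the pads' length; the fingertips stand 8 mm ahead of it and the grasp point (between the pads) lies 11 mm behind it (r.finger_overhang is the distance from the TCP to the fingertips, in m); x points along the fingers, z is the direction in which the jaws open and shut, and the axes are right-handed (so a half turn about x gives the same grasp; the last joint's range is limited). The gripper opens to 85 mm and grips with 20 to 120 N. Pads are 22 mm wide; open, the fingers measure 114 mm over their backs; the gripper's body (76 mm by 85 mm) begins 54 mm behind the grasp point. The pads swing forward as they close: fully open they stand 13 mm farther back than shut.
Start: joints at [-1.259, 0.477, 0.022, 1.555, -0.011, 1.109, -0.083], TCP at [0.275, 0.616, 0.239] pointing down, gripper open.
Joint ranges: [-2.96, 2.96], [-0.34, 2.1], [-1.41, 1.46], [0.24, 2.44], [-1.37, 4.51], [0.17, 1.92], [-2.96, 2.96]. Speed limits (rad/s): [2.39, 2.39, 3.14, 3.14, 3.14, 3.14, 3.14].

### API

Orientations are given as a rotation vector (axis times angle).
In Python, from bench import r gives the robot as it stands. The module is installed in compiled form; this text tells all that it offers.
- The arm moves only by the tool play_rows, never from a script. Its argument "plan" is a list of rows, each a list of 5 numbers: the opening, from -1 (shut) to 1 (fully open), then the shift along the world's x, y, z in m, then the turn about the world's z in rad. A call has 1 to 10 rows; each row is the pose to reach, as a shift and turn from the pose commanded when the call began; what a row does not reach only later rows make up. A row lasts 1/10 s, in which the tool goes at most 50 mm and 8.59 degrees, less where a joint would pass 70% of its speed; a pose out of reach is approached as far as the arm can. A call with a gripper value outside its range is refused whole. The fingers move at their own pace and stop on an object; "force" is the grip in N (left out, the last holds). Time passes only in rows, so rows that repeat a pose let the fingers close. It gives the time, the measured TCP pose, the force and the opening at its end, in the units of the state.
- r.get_obs(): the state, without advancing time (a new reading comes with each control period).
- r.grab_frame(name): name is "scene" or "side" or "wrist"; returns a dict with "pixels" (480x640x3 uint8, blue, green, red), "z_map" (480x640 float32, m along the optical axis (not along the pixel's ray), 0 where there is no reading), "vfov" (degrees; the focal length in pixels is half the picture's height over the tangent of half this angle, whatever the lens; pixels are square), "cx", "cy" (the principal point, pixels), "D" ([k1, k2, p1, p2, k3] as OpenCV has them; the pictures are not rectified), "R" (3x3) and "t" (3): a world point X has camera coordinates R X + t; the wrist camera has in their place "tool_from_camera" (4x4, takes a point from camera to tool coordinates, whose origin is the TCP and whose axes are the tool frame's). Camera axes: x right, y down, z forward; pixel columns grow to the right and rows downward; lengths in m; the calibration is good to about 2 mm. A picture is of the moment at which its call begins: read the wrist's pose just before it.
- r.hand_in(): hands the job in, once; it reports no verdict.
Trained networks look in a picture, given as the dict that the camera call returned (one of the last four; its "shot" number tells which), for a name from the list of things; names that differ only in an ending like _2 or _b are one class to them, and where a whole thing is asked for, a point or a joint stands for the part that bears it (a point fixed in the world has none). Each returns a list of dicts, best first, with "conf" (0 to 1); they miss things now and then, are a little off and sometimes report something else, mostly with a low value. They report only what shows in the picture. A call takes as long as a camera call.
- r.outline_of(picture, label): "mask" (480x640 bool, what is visible of it) and "bbox" ([left, top, right, bottom] as shares, 0 to 1, of the picture: columns of its width, rows of its height, round what is visible of it).
- r.pinpoint(picture, label): "position" ([column, row] as shares, 0 to 1, of the picture: columns of its width, rows of its height: a listed point, or the origin of a listed thing).
The state is a dict: "clock": time; "joints": joint angles; "qvel": joint speeds; "tau": joint torques, N m; "tcp_pos": TCP position; "orientation": TCP orientation; "contact_force": force on the tool from outside, world axes, zero at the start; "moment": the same for the moment, N m; "grip_width": finger opening in m.
Only numpy, scipy, OpenCV 4.12 (cv2) and the standard library are available. Lean on these libraries where they do the work, as an engineer would, in place of code of your own. Each camera call takes 0.05 s, during which the arm holds its last target.

## Working session

There is one attempt and no reset: what is moved stays moved. The work goes in short steps, Python scripts to look and compute and a tool call to move; the robot and the scene stay as the last step left them, time stands still between calls to the robot, and variables do not carry over. Pictures are saved under pics/ and viewed, and the job is handed in when it is done.

Besides the shell and the picture viewer there is one more tool, called after "Request:" as name(argument=value, ...) on one line, values as JSON. play_rows: Moves the arm, as the interface text tells. Its arguments: {"type":"object","properties":{"plan":{"type":"array","items":{"type":"array","items":{"type":"number"}}},"force":{"type":"number"}},"required":["plan"]}

```bash
mkdir -p pics
cat > h.py <<'E'
import numpy as np, cv2
from bench import r
def K(f):
    fl=240/np.tan(np.radians(f["vfov"])/2); return np.array([[fl,0,f["cx"]],[0,fl,f["cy"]],[0,0,1.]])
def ray(f,u,v):
    p=cv2.undistortPoints(np.array([[[u,v]]],float),K(f),np.array(f["D"],float))[0,0]; return np.array([p[0],p[1],1.])
def world(f,u,v,z=None):
    d=ray(f,u,v)
    if z is None: z=f["z_map"][int(round(v)),int(round(u))]
    return np.array(f["R"]).T@(d*z-np.array(f["t"]))
def at_h(f,u,v,h):
    R=np.array(f["R"]);C=-R.T@np.array(f["t"]);d=R.T@ray(f,u,v); return C+d*(h-C[2])/d[2]
def proj(f,X):
    p,_=cv2.projectPoints(np.array(X,float).reshape(-1,1,3),cv2.Rodrigues(np.array(f["R"]))[0],np.array(f["t"],float),K(f),np.array(f["D"],float)); return p[:,0]
E
cat > a.py <<'E'
from h import *
o=r.get_obs(); print({k:np.round(v,3) for k,v in o.items()}, r.finger_overhang)
for n in ["scene","side"]:
    f=r.grab_frame(n); cv2.imwrite(f"pics/{n}0.png",f["pixels"]); print(n,"cam",-np.array(f["R"]).T@f["t"])
    for l in ["press","push_plate","lever_grip","lever_pivot","release_top","spray_can","screwdriver","pliers","tape_roll","flux_jar","parts_box","remote"]:
        for q in r.pinpoint(f,l)[:2]:
            u,v=q["position"][0]*640,q["position"][1]*480
            print(l,round(q["conf"],2),(round(u),round(v)),np.round(world(f,u,v),3), {"release_top":np.round(at_h(f,u,v,.225),3),"push_plate":np.round(at_h(f,u,v,.05),3),"lever_pivot":np.round(at_h(f,u,v,.17),3),"lever_grip":np.round(at_h(f,u,v,.249),3)}.get(l,np.round(at_h(f,u,v,0),3)))
E
python3 a.py
```

```text
{'clock': np.float64(0.0), 'joints': array([-1.259,  0.478,  0.022,  1.556, -0.011,  1.109, -0.083]), 'qvel': array([-0.003, -0.001,  0.001, -0.   ,  0.   , -0.001,  0.001]), 'tau': array([ 0.0000e+00, -5.9646e+01,  1.6080e+00, -2.8120e+01,  1.2000e-02,
        9.0000e-03,  0.0000e+00]), 'tcp_pos': array([0.275, 0.616, 0.238]), 'orientation': array([-0.896,  1.381,  0.894]), 'contact_force': array([ 1.07 , -0.047,  1.029]), 'moment': array([-0.007,  0.039, -0.089]), 'grip_width': np.float64(0.086)} 0.008
scene cam [1.22587995 0.04482678 0.89743683]
lever_grip 0.64 (300, 225) [ 0.591 -0.03   0.261] [ 0.58  -0.032  0.249]
lever_pivot 0.75 (368, 255) [0.616 0.109 0.204] [0.587 0.112 0.17 ]
release_top 0.7 (402, 240) [0.59  0.177 0.225] [0.589 0.177 0.225]
spray_can 0.87 (429, 354) [0.75  0.244 0.052] [0.721 0.256 0.   ]
screwdriver 0.88 (293, 292) [ 0.579 -0.058  0.015] [ 0.568 -0.06   0.   ]
screwdriver 0.43 (402, 239) [0.589 0.178 0.227] [0.373 0.223 0.   ]
pliers 0.64 (422, 286) [0.544 0.257 0.015] [0.532 0.26  0.   ]
tape_roll 0.77 (286, 340) [ 0.701 -0.064 -0.002] [ 0.702 -0.064  0
[... 520 characters left out ...]
.249]
lever_grip 0.39 (366, 435) [ 0.458 -0.427  0.031] [ 0.407 -0.494  0.249]
lever_pivot 0.88 (326, 212) [0.586 0.095 0.189] [0.593 0.111 0.17 ]
release_top 0.55 (312, 184) [0.579 0.166 0.229] [0.581 0.17  0.225]
screwdriver 0.83 (339, 303) [ 0.552 -0.073  0.021] [ 0.559 -0.061  0.   ]
pliers 0.85 (291, 223) [0.544 0.251 0.004] [0.545 0.254 0.   ]
tape_roll 0.66 (385, 290) [ 0.694 -0.07  -0.005] [ 0.692 -0.073  0.   ]
flux_jar 0.71 (236, 202) [0.415 0.372 0.033] [0.421 0.403 0.   ]
flux_jar 0.65 (365, 435) [ 0.455 -0.428  0.034] [ 0.463 -0.417  0.   ]
parts_box 0.91 (368, 437) [ 0.46  -0.431  0.026] [ 0.466 -0.423  0.   ]
remote 0.93 (290, 449) [ 0.29  -0.384  0.019] [ 0.291 -0.378  0.   ]
```

View pics/scene0.png

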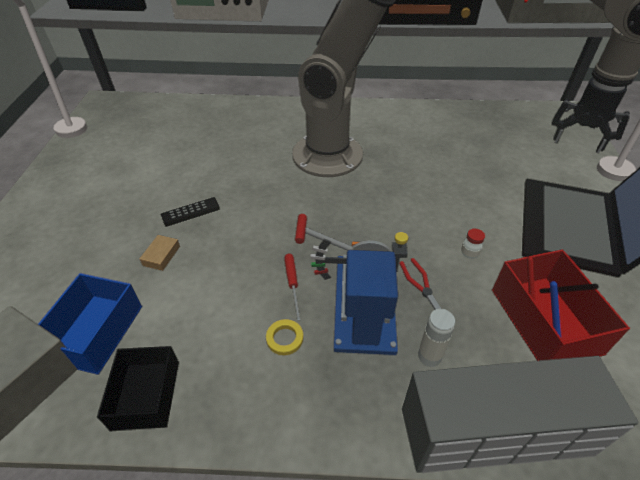

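View pics/side0.png

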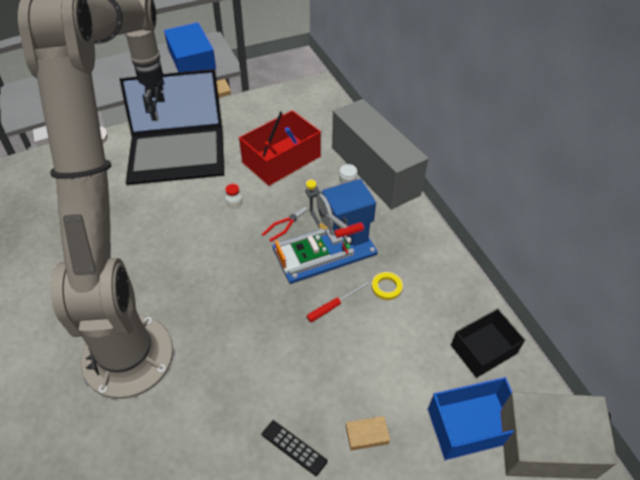

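Both views show the press with its carriage on the robot's side and yaw near 0: plate at side pixel (279,258), red grip at (348,233), yellow button at (312,184). Next I'll measure the yaw from the cloud.

```bash
cat > b.py <<'E'
from h import *
from scipy.spatial.transform import Rotation as Ro
o=r.get_obs();print(np.round(Ro.from_rotvec(o["orientation"]).as_matrix(),3))
for n in ["scene","side"]:
    f=r.grab_frame(n)
    hsv=cv2.cvtColor(f["pixels"],cv2.COLOR_BGR2HSV)
    vv,uu=np.mgrid[0:480,0:640]
    pts=cv2.undistortPoints(np.stack([uu,vv],-1).reshape(-1,1,2).astype(float),K(f),np.array(f["D"],float))[:,0]
    z=f["z_map"].reshape(-1,1); W=((np.c_[pts,np.ones(len(pts))]*z)-f["t"])@np.array(f["R"])
    W=W.reshape(480,640,3)
    blue=(abs(hsv[...,0].astype(int)-110)<14)&(hsv[...,1]>120)&(z.reshape(480,640)>0)
    reg=(W[...,0]>.4)&(W[...,0]<.85)&(W[...,1]>-.1)&(W[...,1]<.3)
    for nm,lo,hi in [("base",.008,.03),("top",.195,.215)]:
        m=blue&reg&(W[...,2]>lo)&(W[...,2]<hi); P=W[m]
        if len(P)<10: continue
        print(n,nm,len(P),"minAreaRect",cv2.minAreaRect((P[:,:2]*1000).astype(np.float32)),"z",np.median(P[:,2]))
    def rep(nm,m):
        P=W[m&reg]; print(n,nm,len(P),np.round(P.mean(0),3),np.round(np.percentile(P,2,0),3),np.round(np.percentile(P,98,0),3))
    rr=(hsv[...,1]>150)
    rep("orange",rr&(hsv[...,0]>8)&(hsv[...,0]<18)&(W[...,2]>.02)&(W[...,2]<.09))
    rep("red",rr&((hsv[...,0]<6)|(hsv[...,0]>174))&(W[...,2]>.2))
    rep("yellow",rr&(hsv[...,0]>22)&(hsv[...,0]<34)&(W[...,2]>.19))
    m=rr&((hsv[...,0]<6)|(hsv[...,0]>174))&(W[...,2]>.2)&reg
    print("bar axis",cv2.fitLine((W[m][:,:2]).astype(np.float32),cv2.DIST_HUBER,0,.01,.01).ravel())
    # crop enlarge
    c=proj(f,[[.58,.09,.12]])[0]; x,y=int(c[0]),int(c[1])
    cv2.imwrite(f"pics/{n}_crop.png",cv2.resize(f["pixels"][y-90:y+90,x-110:x+110],None,fx=3.6,fy=3.3,interpolation=cv2.INTER_CUBIC)[:600])
E
python3 b.py
```

```text
[[ 0.    -0.913  0.408]
 [ 0.     0.408  0.913]
 [-1.     0.     0.   ]]
scene base 1520 minAreaRect ((596.8804931640625, 115.18026733398438), (137.18463134765625, 267.34088134765625), 89.46615600585938) z 0.02037420979804918
scene top 2352 minAreaRect ((661.7750244140625, 114.02244567871094), (98.12625122070312, 119.39586639404297), 88.90985107421875) z 0.20520339456667602
scene orange 12 [0.463 0.087 0.075] [0.459 0.082 0.073] [0.468 0.094 0.077]
scene red 226 [ 0.597 -0.029  0.257] [ 0.561 -0.037  0.247] [ 0.626 -0.022  0.261]
scene yellow 113 [0.583 0.176 0.224] [0.57  0.165 0.217] [0.593 0.188 0.228]
bar axis [ 0.99985754 -0.01687772  0.59690714 -0.02899469]
side base 963 minAreaRect ((592.27197265625, 107.48138427734375), (139.23260498046875, 267.8619384765625), 88.6822509765625) z 0.020368982142358518
side top 1207 minAreaRect ((656.570068359375, 109.70699310302734), (117.65370178222656, 100.25166320800781), 0.7084417343139648) z 0.20608709777284726
side orange 97 [0.459 0.107 0.065] [0.457 0.08  0.039] [0.463 0.144 0.079]
side red 205 [ 0.588 -0.035  0.257] [ 0.555 -0.041  0.249] [ 0.62  -0.025  0.263]
side yellow 71 [0.577 0.172 0.224] [0.566 0.163 0.209] [0.588 0.186 0.23 ]
bar axis [ 0.9997791  -0.02101688  0.594889   -0.03580955]
```

```bash
ls pics
```

```text
scene0.png
scene_crop.png
side0.png
side_crop.png
```

View pics/side_crop.png

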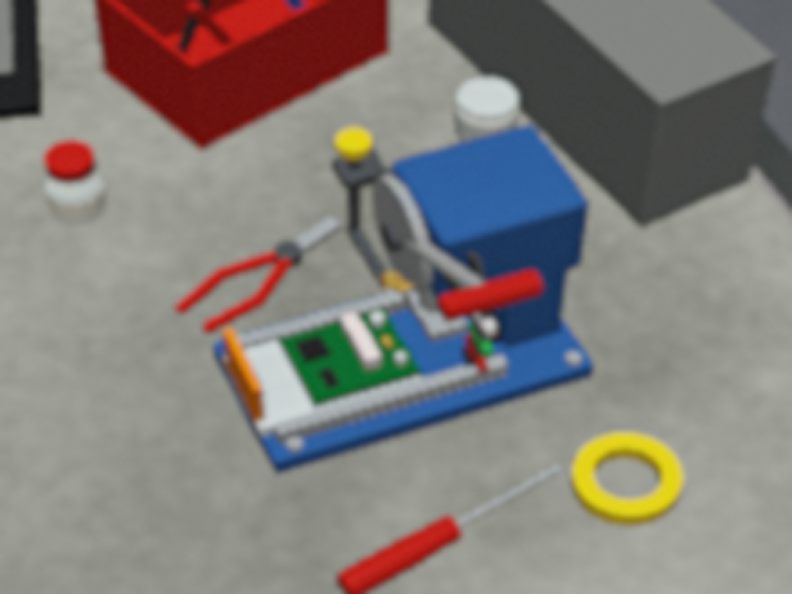

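Run:
```python
from h import *
f=r.grab_frame("wrist"); print(np.round(f["tool_from_camera"],3)); print(r.get_obs()["clock"])
```

```text
[[ 0.    -0.289  0.957 -0.135]
 [ 0.    -0.957 -0.289  0.074]
 [ 1.     0.    -0.    -0.001]
 [ 0.     0.     0.     1.   ]]
1.45
```

Request:
play_rows(plan=[[-1, 0.02, -0.05, 0, 0.13], [-1, 0.04, -0.1, 0, 0.27], [-1, 0.06, -0.15, 0, 0.4], [-1, 0.08, -0.2, 0, 0.405], [-1, 0.1, -0.25, 0, 0.405], [-1, 0.12, -0.3, 0, 0.405], [-1, 0.13, -0.35, 0, 0.405], [-1, 0.14, -0.4, 0, 0.405], [-1, 0.15, -0.45, 0, 0.405], [-1, 0.155, -0.505, 0, 0.405]])

```text
clock: 2.45
tcp_pos: [0.4267, 0.1401, 0.2397]
orientation: [-1.198, 1.215, 1.198]
contact_force: [0.5, 0.6, -0.1]
grip_width: -0.0003
```

Request:
play_rows(plan=[[-1, 0, 0, 0, 0], [-1, 0, 0, -0.05, 0], [-1, 0, 0, -0.1, 0], [-1, 0, 0, -0.15, 0], [-1, 0, 0, -0.18, 0], [-1, 0, 0, -0.18, 0], [-1, 0, 0, -0.18, 0]])

```text
clock: 3.15
tcp_pos: [0.4265, 0.1424, 0.0597]
orientation: [-1.198, 1.217, 1.199]
contact_force: [0.7, 0.8, 0.9]
grip_width: -0.0003
```

```bash
cat > s.py <<'E'
from h import *
import sys
f=r.grab_frame("side"); c=proj(f,[[.54,.08,.12]])[0]; x,y=int(c[0]),int(c[1])
cv2.imwrite(f"pics/{sys.argv[1]}.png",cv2.resize(f["pixels"][y-90:y+90,x-110:x+110],None,fx=3.6,fy=3.3,interpolation=cv2.INTER_CUBIC)[:600])
o=r.get_obs(); print(o["clock"],np.round(o["tcp_pos"],4),np.round(o["contact_force"],2),np.round(o["joints"],2))
E
python3 s.py s1
```

```text
3.2 [0.4273 0.1427 0.0606] [ 0.   -0.2  -0.39] [-0.56  0.39  0.12  2.23 -0.09  0.52  1.19]
```

View pics/s1.png

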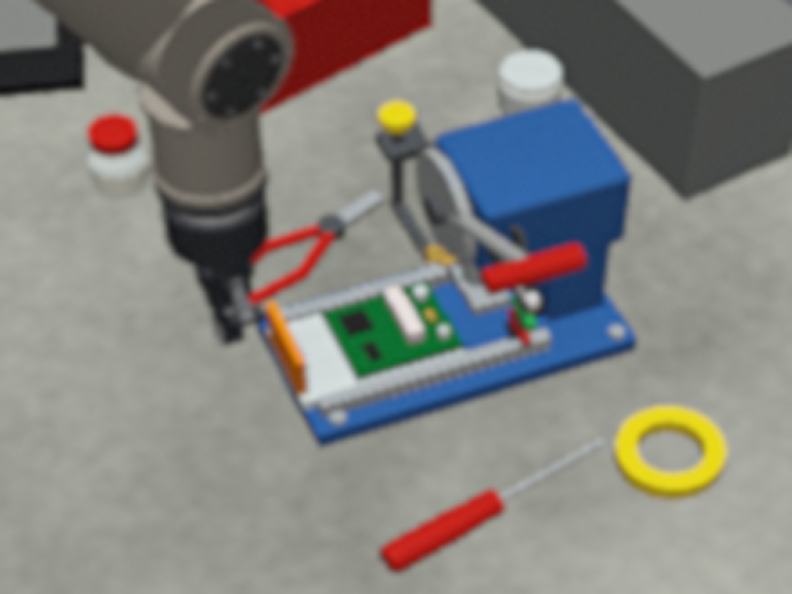

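The closed fingers stand just in front of the plate, tip at pixel (230,330), about 30 mm too far to +y. I'll shift that and push.

Request:
play_rows(plan=[[-1, 0, -0.032, -0.004, 0], [-1, 0.002, -0.032, -0.004, 0], [-1, 0.012, -0.032, -0.004, 0], [-1, 0.022, -0.032, -0.004, 0], [-1, 0.034, -0.032, -0.004, 0], [-1, 0.046, -0.032, -0.004, 0], [-1, 0.058, -0.032, -0.004, 0], [-1, 0.07, -0.032, -0.004, 0], [-1, 0.08, -0.032, -0.004, 0], [-1, 0.08, -0.032, -0.004, 0]])

```text
clock: 4.2
tcp_pos: [0.5079, 0.11, 0.0551]
orientation: [-1.199, 1.216, 1.197]
contact_force: [0.3, 0.1, -0.7]
grip_width: 0.0002
```

```bash
python3 s.py s2
```

```text
4.25 [0.5077 0.1098 0.0552] [-0.45  0.1  -0.04] [-0.43  0.49  0.12  2.07 -0.1   0.58  1.32]
```

View pics/s2.png

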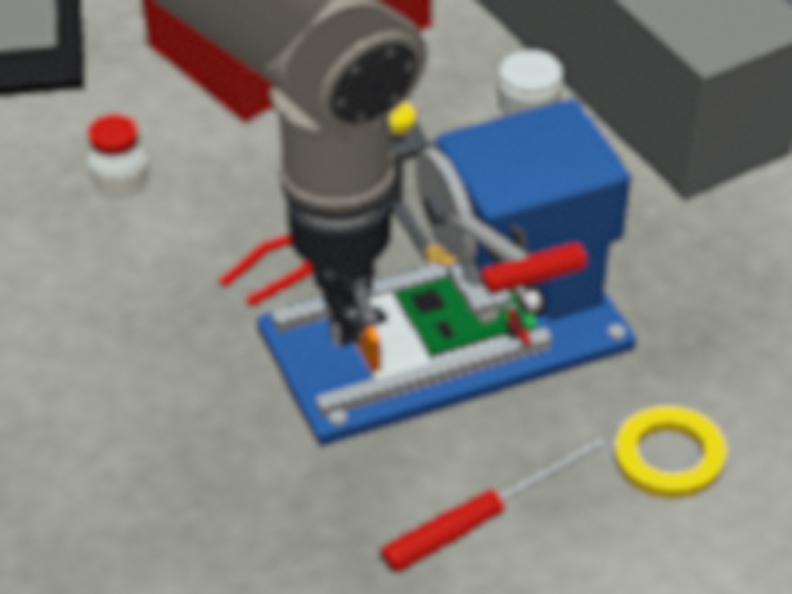

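The carriage has moved in most of the way, with the plate at pixel (370,345) and clear of the wheel. I'll continue in small steps.

Request:
play_rows(plan=[[-1, 0.004, 0, 0, 0], [-1, 0.008, 0, 0, 0], [-1, 0.011, 0, 0, 0], [-1, 0.013, 0, 0, 0], [-1, 0.013, 0, 0, 0]])

```text
clock: 4.75
tcp_pos: [0.5079, 0.1095, 0.0535]
orientation: [-1.191, 1.234, 1.214]
contact_force: [-30.0, 1.6, 22.7]
grip_width: -0.0
```

Request:
play_rows(plan=[[-1, 0.002, 0, 0, 0], [-1, 0.003, 0, 0, 0], [-1, 0.003, 0, 0, 0]])

```text
clock: 5.05
tcp_pos: [0.5079, 0.1095, 0.0535]
orientation: [-1.189, 1.238, 1.219]
contact_force: [-39.5, 1.6, 32.7]
grip_width: 0.0001
```

```bash
python3 s.py s3
```

```text
5.1 [0.5079 0.1095 0.0534] [-38.21   1.32  32.21] [-0.42  0.5   0.12  2.05 -0.11  0.62  1.33]
```

View pics/s3.png

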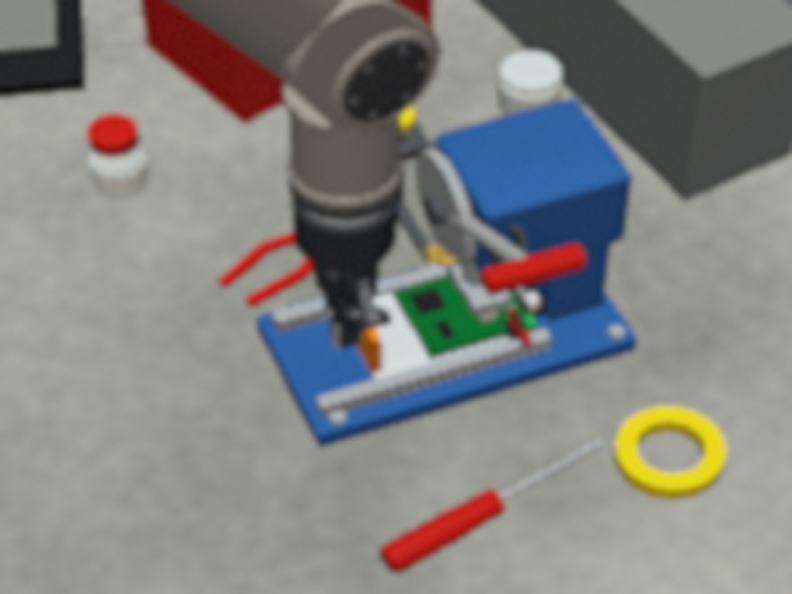

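It stopped hard at TCP x = 0.508. Before pushing more I'll relax the force and measure where the plate actually is.

Request:
play_rows(plan=[[-1, -0.01, 0, 0, 0], [-1, -0.02, 0, 0.0, 0], [-1, -0.04, 0, 0.0, 0], [-1, -0.075, 0, 0.0, 0]])

```text
clock: 5.5
tcp_pos: [0.45, 0.1102, 0.056]
orientation: [-1.199, 1.212, 1.193]
contact_force: [-0.2, 1.0, 0.1]
grip_width: -0.0
```

```bash
cat > c.py <<'E'
from h import *
import sys
for n in ["side","scene"]:
    f=r.grab_frame(n)
    hsv=cv2.cvtColor(f["pixels"],cv2.COLOR_BGR2HSV)
    vv,uu=np.mgrid[0:480,0:640]
    pts=cv2.undistortPoints(np.stack([uu,vv],-1).reshape(-1,1,2).astype(float),K(f),np.array(f["D"],float))[:,0]
    z=f["z_map"].reshape(-1,1); W=((np.c_[pts,np.ones(len(pts))]*z)-f["t"])@np.array(f["R"]); W=W.reshape(480,640,3)
    m=(hsv[...,1]>150)&(hsv[...,0]>8)&(hsv[...,0]<18)&(W[...,2]>.02)&(W[...,2]<.09)&(W[...,0]>.4)&(W[...,0]<.58)&(W[...,1]>.05)&(W[...,1]<.16)
    P=W[m]
    if len(P): print(n,"orange",len(P),np.round(P.mean(0),4),np.round(np.percentile(P,5,0),4),np.round(np.percentile(P,95,0),4))
    q=r.pinpoint(f,"push_plate")
    for k in q[:1]:
        u,v=k["position"][0]*640,k["position"][1]*480; print(n,k["conf"],(u,v),np.round(world(f,u,v),4),np.round(at_h(f,u,v,.05),4))
    c=proj(f,[[.54,.08,.12]])[0]; x,y=int(c[0]),int(c[1])
    cv2.imwrite(f"pics/{sys.argv[1]}_{n}.png",cv2.resize(f["pixels"][y-90:y+90,x-110:x+110],None,fx=3.6,fy=3.3,interpolation=cv2.INTER_CUBIC)[:600])
o=r.get_obs(); print(o["clock"],np.round(o["tcp_pos"],4),np.round(o["contact_force"],2))
E
python3 c.py s4
```

```text
side orange 102 [0.5192 0.1083 0.0642] [0.5172 0.0807 0.0446] [0.5226 0.1386 0.0791]
side 0.97 (298.624, 247.296) [0.5163 0.1171 0.0551] [0.5178 0.1211 0.05  ]
5.7 [0.4479 0.1101 0.0557] [0.86 0.42 0.77]
```

View pics/s4_side.png

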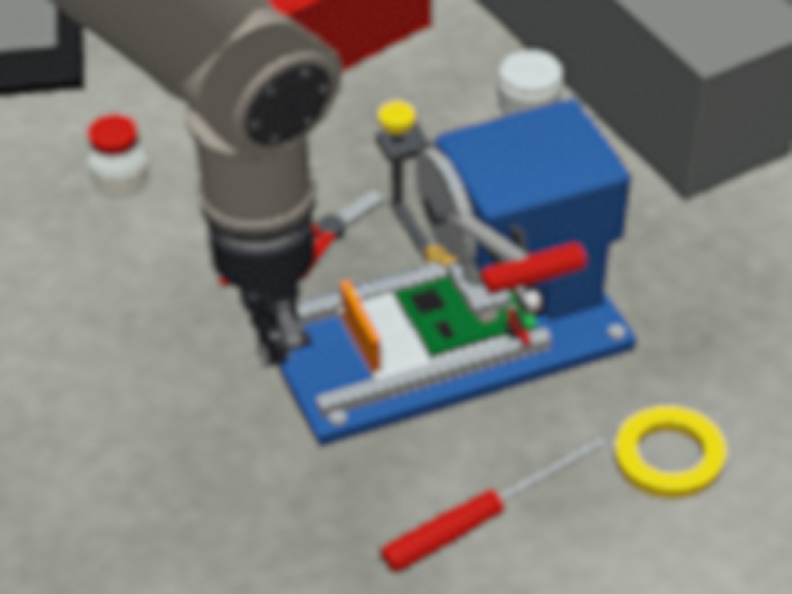

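View pics/s4_scene.png

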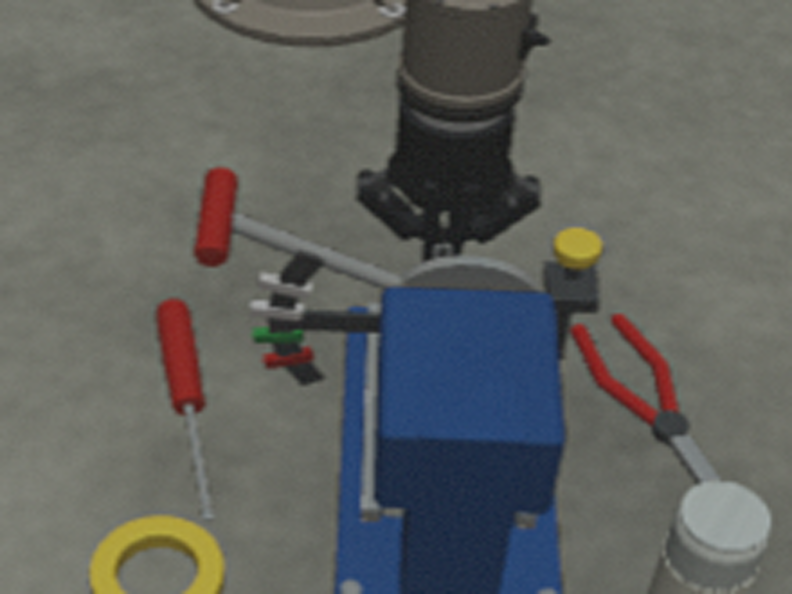

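The plate face is at x = 0.519 m, so travel is about 60 mm and 15 mm remain. The gripper's body met the wheel or bracket. I'll turn the jaws along x and open them, so that a finger leads the body by 57 mm.

Request:
play_rows(plan=[[-1, -0.01, 0, 0, -0.13], [-1, -0.01, 0, 0, -0.27], [1, -0.01, 0, 0, -0.42], [1, -0.01, 0, 0, -0.56], [1, -0.01, 0, 0, -0.7], [1, -0.01, 0, 0, -0.84], [1, -0.01, 0, 0, -0.98], [1, -0.01, 0, 0, -1.12], [1, -0.01, 0, 0, -1.26], [1, -0.01, 0, 0, -1.4]])

```text
clock: 6.7
tcp_pos: [0.4395, 0.1102, 0.0558]
orientation: [-0.118, 1.564, 0.118]
contact_force: [0.0, 0.2, 0.3]
grip_width: 0.0854
```

Request:
play_rows(plan=[[1, 0, 0, 0, -0.14], [1, 0, 0, 0, -0.17], [1, 0, 0, -0.01, -0.17], [1, 0, 0, -0.01, -0.17]])

```text
clock: 7.1
tcp_pos: [0.4372, 0.11, 0.0444]
orientation: [0.008, 1.571, -0.009]
contact_force: [0.0, -0.0, 0.7]
grip_width: 0.0858
```

```bash
python3 c.py s5; python3 -c "
from h import *
from scipy.spatial.transform import Rotation as Ro
o=r.get_obs();print(np.round(Ro.from_rotvec(o['orientation']).as_matrix(),3),o['grip_width'])"
```

```text
side orange 85 [0.5192 0.1031 0.0626] [0.5171 0.0805 0.0428] [0.5221 0.1301 0.0778]
side 0.79 (300.288, 248.39999999999998) [0.5194 0.1125 0.0541] [0.5206 0.1156 0.05  ]
7.3 [0.4373 0.1099 0.0453] [0.19 0.3  0.01]
[[ 0.     0.013  1.   ]
 [ 0.     1.    -0.013]
 [-1.     0.     0.   ]] 0.08546226032001665
```

View pics/s5_side.png

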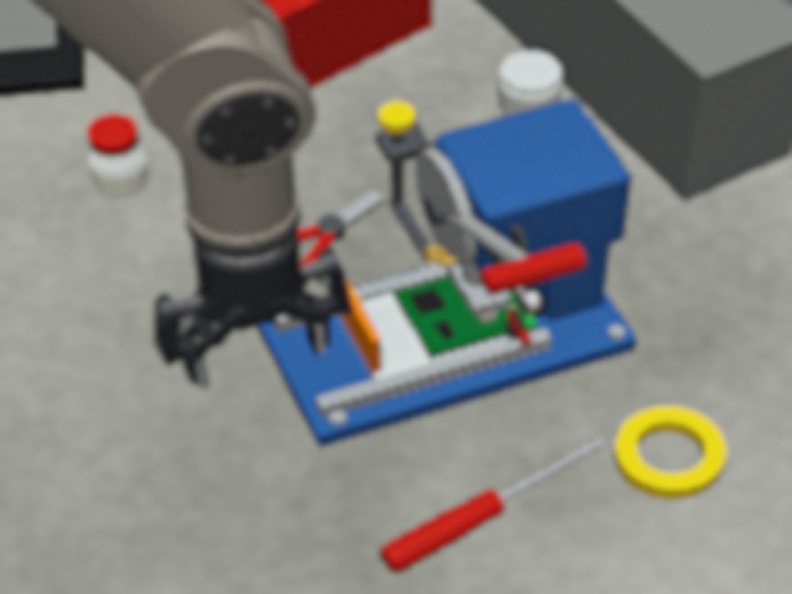

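Request:
play_rows(plan=[[1, 0.01, 0, 0, 0], [1, 0.02, 0, 0, 0], [1, 0.026, 0, 0, 0], [1, 0.032, 0, 0, 0], [1, 0.036, 0, 0, 0], [1, 0.036, 0, 0, 0]])

```text
clock: 7.9
tcp_pos: [0.4622, 0.1098, 0.0435]
orientation: [0.01, 1.594, -0.009]
contact_force: [-32.4, 2.1, 24.8]
grip_width: 0.085
```

```bash
python3 c.py s6
```

```text
side orange 52 [0.5191 0.0928 0.0633] [0.517  0.0796 0.0457] [0.5221 0.1071 0.0772]
side 0.87 (297.472, 249.60000000000002) [0.5074 0.1027 0.0658] [0.5118 0.1147 0.05  ]
8.1 [0.4622 0.1098 0.0435] [-31.03   2.27  22.87]
```

View pics/s6_side.png

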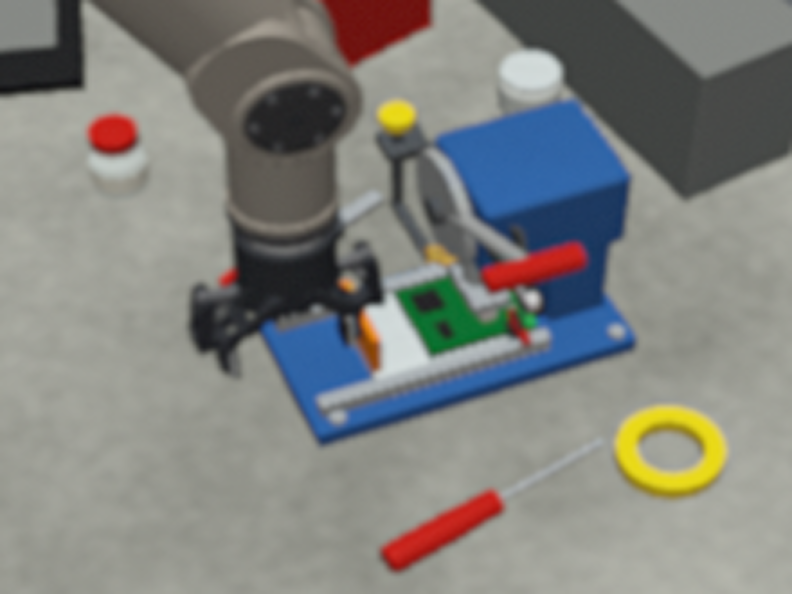

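The plate stopped at the same face position (0.519) with quite different contacts, so this is probably the home stop and the carriage started about 15 mm in. I'll check against the initial header position and the press origin while backing off.

Request:
play_rows(plan=[[1, -0.015, 0, 0, 0], [1, -0.03, 0, 0.02, 0], [1, -0.03, 0, 0.07, 0], [-1, -0.03, 0, 0.12, 0], [-1, -0.03, 0, 0.17, 0], [-1, -0.03, 0, 0.22, 0]])

```text
clock: 8.7
tcp_pos: [0.4436, 0.1095, 0.2675]
orientation: [0.011, 1.57, -0.012]
contact_force: [1.6, 1.6, 0.0]
grip_width: 0.0439
```

```bash
cat > d.py <<'E'
from h import *
f=r.grab_frame("side"); im0=cv2.imread("pics/side0.png")
for nm,im in [("t0",im0),("now",f["pixels"])]:
    hsv=cv2.cvtColor(im,cv2.COLOR_BGR2HSV)
    H=.045
    # board green & header white: world by plane
    vv,uu=np.mgrid[180:300,250:380]
    def tr(m,h,lab):
        p=np.argwhere(m)+[180,250]
        X=np.array([at_h(f,u,v,h) for v,u in p]); X=X[(X[:,0]>.42)&(X[:,0]<.68)&(X[:,1]>.05)&(X[:,1]<.16)]
        if len(X): print(nm,lab,len(X),np.round(np.percentile(X,[3,50,97],axis=0),3)[:,:2].tolist())
    s=hsv[180:300,250:380]
    tr((s[...,0]>50)&(s[...,0]<80)&(s[...,1]>120),.036,"green")
    tr((s[...,0]>8)&(s[...,0]<18)&(s[...,1]>150),.06,"orange")
for p in r.pinpoint(f,"header")[:1]+r.pinpoint(f,"carriage")[:1]: print(p)
cv2.imwrite("pics/z0.png",cv2.resize(im0[195:285,255:375],None,fx=6,fy=6,interpolation=cv2.INTER_CUBIC))
cv2.imwrite("pics/z1.png",cv2.resize(f["pixels"][195:285,255:375],None,fx=6,fy=6,interpolation=cv2.INTER_CUBIC))
print(r.get_obs()["tcp_pos"])
E
python3 d.py
```

```text
t0 green 396 [[0.509, 0.081], [0.54, 0.107], [0.649, 0.149]]
t0 orange 97 [[0.453, 0.073], [0.46, 0.109], [0.466, 0.152]]
now green 335 [[0.568, 0.081], [0.596, 0.106], [0.65, 0.149]]
now orange 105 [[0.513, 0.073], [0.521, 0.111], [0.528, 0.153]]Traceback (most recent call last):
  File "d.py", line 15, in <module>
    for p in r.pinpoint(f,"header")[:1]+r.pinpoint(f,"carriage")[:1]: print(p)
             ~~~~~~~~~~^^^^^^^^^^^^
ValueError: it knows: flux_jar, lever_grip, lever_pivot, parts_box, pliers, press, push_plate, release_top, remote, screwdriver, spray_can, tape_roll
```

```bash
sed -i '/header")/d' d.py; python3 d.py >/dev/null
```

```text
(no output)
```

View pics/z0.png

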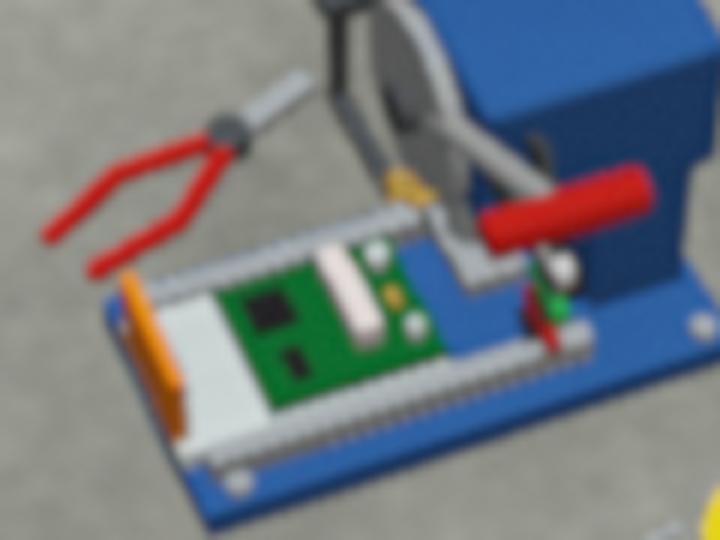

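View pics/z1.png

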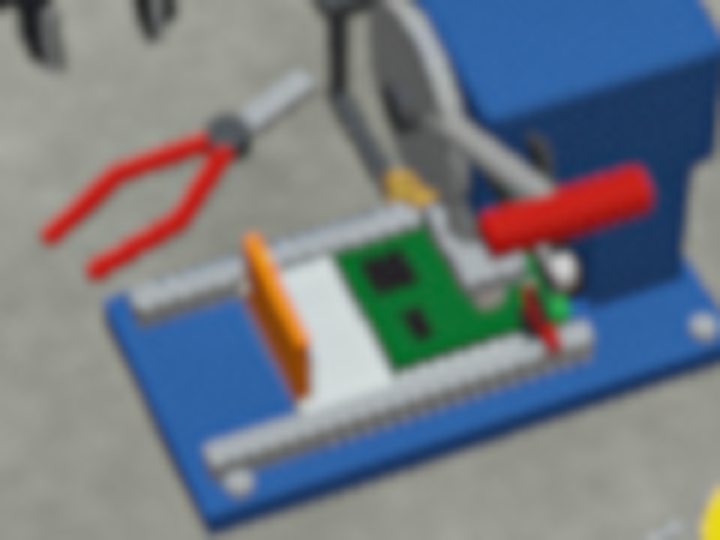

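Run:
```python
from h import *
f=r.grab_frame("side")
for h in (.04,.05): print(np.round(at_h(f,313.7,245.5,h),4))
print(np.round(at_h(f,255+352/6,195+325/6,.04),4))
print(r.get_obs()["clock"])
```

```text
[0.5619 0.1182 0.04  ]
[0.5587 0.1106 0.05  ]
[0.5566 0.1061 0.04  ]
8.85
```

Header at x about 0.559 plus 0.060 of travel puts it at the ram (about 0.616 to 0.618), so the carriage is home. Next is the lever: go above the bar.

Request:
play_rows(plan=[[-1, 0, 0, 0.04, 0], [-1, 0.03, -0.03, 0.053, 0], [-1, 0.06, -0.06, 0.053, 0], [-1, 0.09, -0.09, 0.053, 0], [-1, 0.12, -0.12, 0.053, 0], [-1, 0.147, -0.144, 0.053, 0], [-1, 0.147, -0.144, 0.053, 0], [-1, 0.147, -0.144, 0.053, 0]])

```text
clock: 9.65
tcp_pos: [0.5899, -0.035, 0.3165]
orientation: [0.012, 1.574, -0.014]
contact_force: [-0.4, -0.1, 0.1]
grip_width: -0.0
```

```bash
cat > e.py <<'E'
from h import *
import sys
for n in ["side","scene"]:
    f=r.grab_frame(n)
    q=r.pinpoint(f,"lever_grip")
    for k in q[:1]:
        u,v=k["position"][0]*640,k["position"][1]*480; print(n,round(k["conf"],2),(round(u),round(v)),np.round(world(f,u,v),4))
    c=proj(f,[[.56,.05,.2]])[0]; x,y=int(c[0]),int(c[1])
    cv2.imwrite(f"pics/{sys.argv[1]}_{n}.png",cv2.resize(f["pixels"][y-90:y+90,x-110:x+110],None,fx=3.6,fy=3.3,interpolation=cv2.INTER_CUBIC)[:600])
o=r.get_obs(); print(o["clock"],np.round(o["tcp_pos"],4),np.round(o["contact_force"],2))
E
python3 e.py l1
```

```text
side 0.55 (349, 229) [ 0.5882 -0.0351  0.2599]
scene 0.78 (298, 228) [ 0.5965 -0.0336  0.2576]
9.85 [ 0.5896 -0.0326  0.3179] [-0.54  1.39  0.09]
```

View pics/l1_side.png

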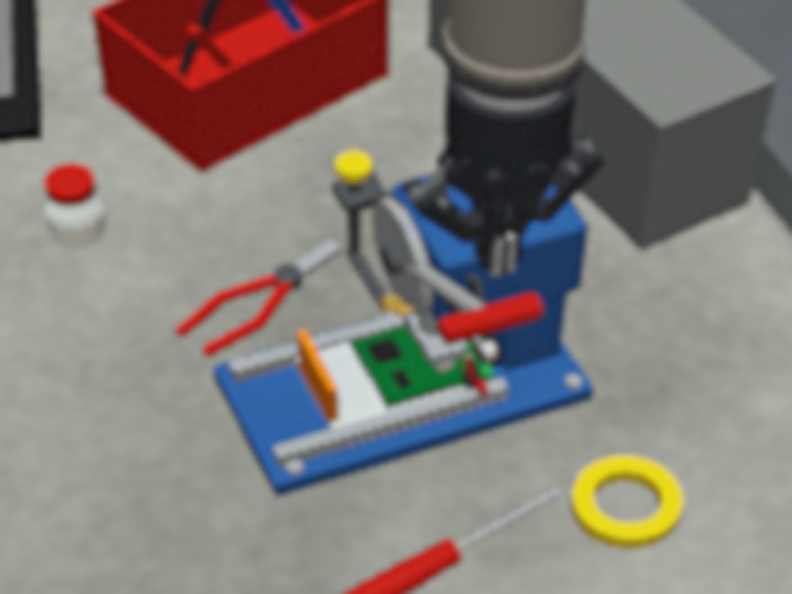

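View pics/l1_scene.png

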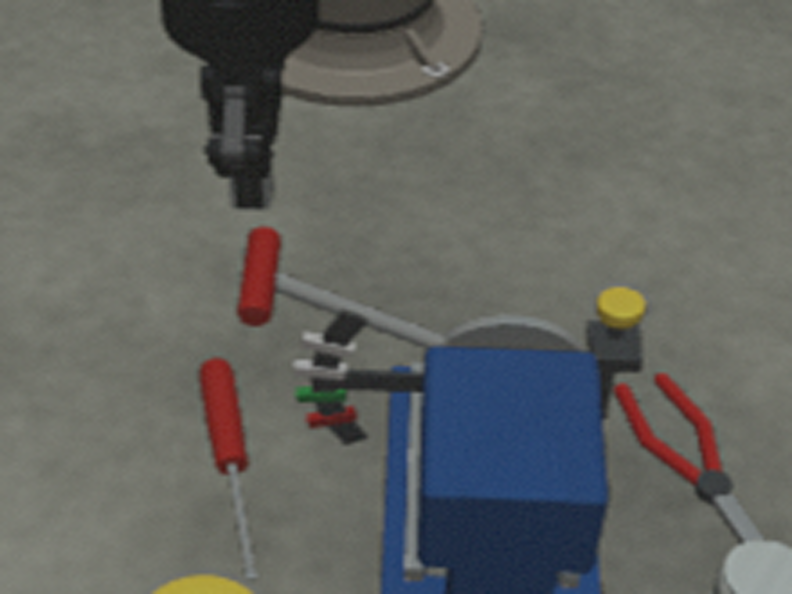

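The fingers hover above the red bar (side pixel (500,265), bar at (490,315)) and nothing is in the way. I'll push down in stages.

Request:
play_rows(plan=[[-1, 0, 0, -0.03, 0], [-1, 0, 0, -0.048, 0], [-1, 0, -0.004, -0.06, 0], [-1, 0, -0.008, -0.073, 0], [-1, 0, -0.011, -0.086, 0], [-1, 0, -0.014, -0.098, 0], [-1, 0, -0.017, -0.11, 0], [-1, 0, -0.019, -0.122, 0], [-1, 0, -0.019, -0.132, 0], [-1, 0, -0.019, -0.132, 0]])

```text
clock: 10.85
tcp_pos: [0.5903, -0.0536, 0.1854]
orientation: [0.011, 1.571, -0.012]
contact_force: [0.9, -3.2, 4.4]
grip_width: -0.0001
```

```bash
python3 e.py l2
```

```text
side 0.97 (352, 259) [ 0.5883 -0.059   0.1744]
scene 0.89 (293, 252) [ 0.6034 -0.0465  0.1925]
11.05 [ 0.5904 -0.0526  0.1865] [ 0.02 -2.03  3.17]
```

View pics/l2_side.png

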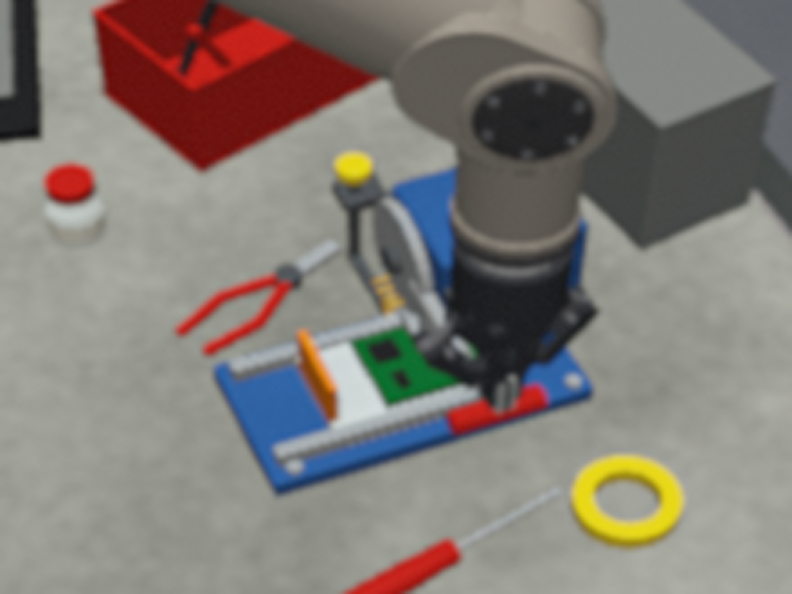

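View pics/l2_scene.png

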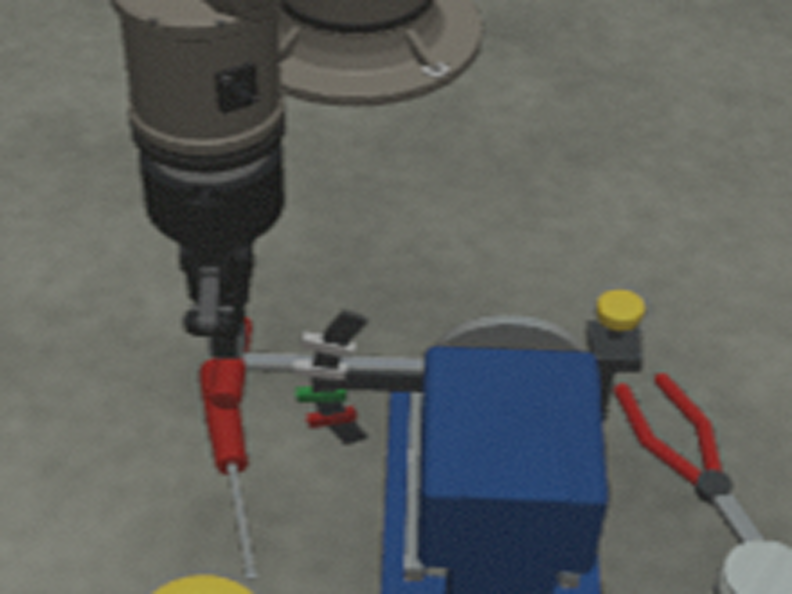

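The lever is about level (q around 0.5), just past the second white mark at pixel (320,368). I'll go down to the third notch, aiming for q about 0.68 to 0.70.

Request:
play_rows(plan=[[-1, 0, 0, -0.01, 0], [-1, 0, 0, -0.018, 0], [-1, 0, 0, -0.024, 0], [-1, 0, 0, -0.029, 0], [-1, 0, 0, -0.03, 0], [-1, 0, 0, -0.03, 0]])

```text
clock: 11.65
tcp_pos: [0.5907, -0.0515, 0.1564]
orientation: [0.011, 1.57, -0.009]
contact_force: [0.1, 2.6, 5.2]
grip_width: -0.0002
```

```bash
python3 e.py l3
```

```text
side 0.97 (348, 266) [ 0.58   -0.0552  0.1465]
scene 0.96 (293, 261) [ 0.6028 -0.0493  0.161 ]
11.85 [ 0.5907 -0.0517  0.1565] [1.81 3.5  5.02]
```

View pics/l3_scene.png

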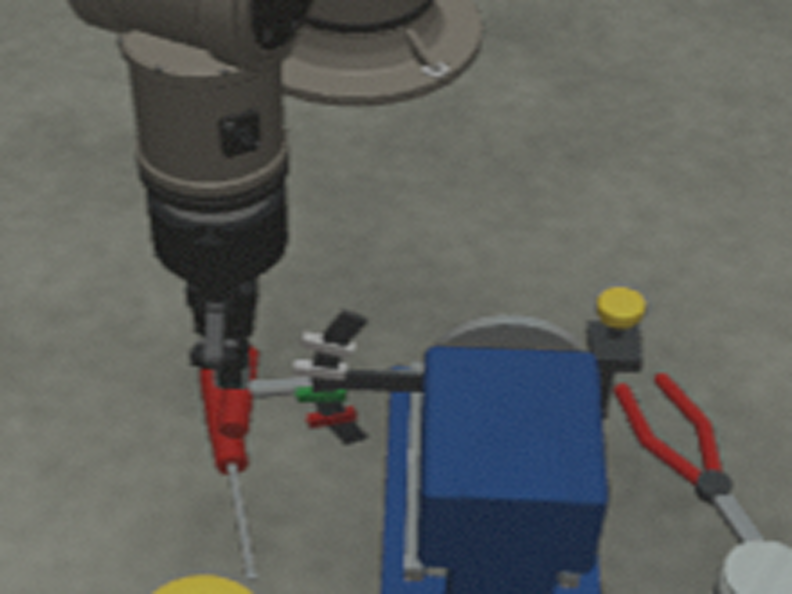

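The lever is at the green mark and the TCP height gives q of about 0.69. I'll let go now.

Request:
play_rows(plan=[[-1, 0, 0, 0.01, 0], [-1, 0, 0, 0.025, 0], [-1, 0, 0, 0.06, 0], [-1, 0, 0, 0.1, 0], [-1, 0, 0, 0.14, 0], [-1, 0, 0, 0.14, 0]])

```text
clock: 12.45
tcp_pos: [0.5923, -0.0551, 0.3024]
orientation: [0.012, 1.562, -0.013]
contact_force: [0.2, -0.9, 1.0]
grip_width: 0.0003
```

```bash
python3 e.py l4
python3 - <<'E'
from h import *
f=r.grab_frame("side")
hsv=cv2.cvtColor(f["pixels"],cv2.COLOR_BGR2HSV)
vv,uu=np.mgrid[0:480,0:640]
m=(hsv[...,1]>150)&((hsv[...,0]<6)|(hsv[...,0]>174))
P=np.array([world(f,u,v) for v,u in np.argwhere(m)]); P=P[(P[:,2]>.1)&(P[:,2]<.3)&(P[:,0]>.5)&(P[:,0]<.7)&(P[:,1]<.0)&(P[:,1]>-.1)]
print(len(P),np.percentile(P,[5,50,95],axis=0).round(3));
E
```

```text
side 0.95 (347, 264) [ 0.5777 -0.0569  0.1565]
12.65 [ 0.5892 -0.053   0.2955] [ 0.4  -0.54 -0.18]
156 [[ 0.557 -0.059  0.151]
 [ 0.586 -0.055  0.158]
 [ 0.617 -0.048  0.163]]
```

View pics/l4_scene.png

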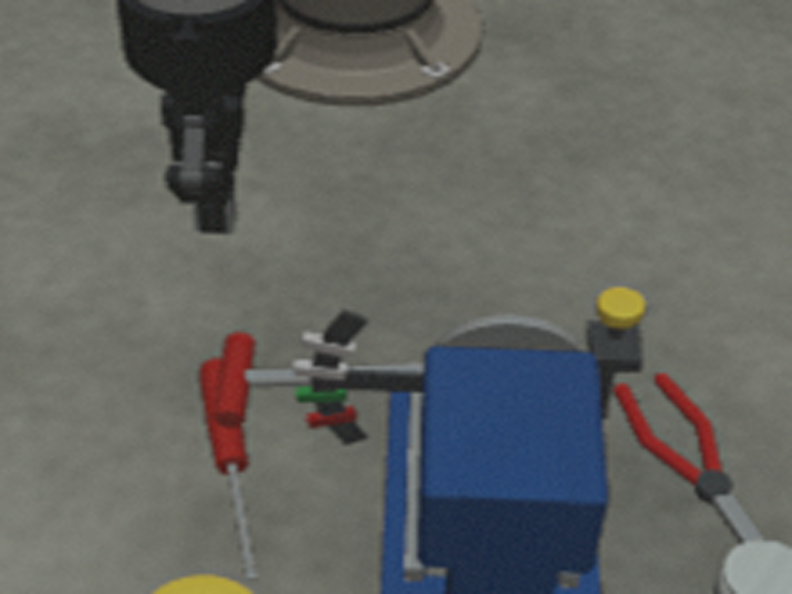

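View pics/l4_side.png

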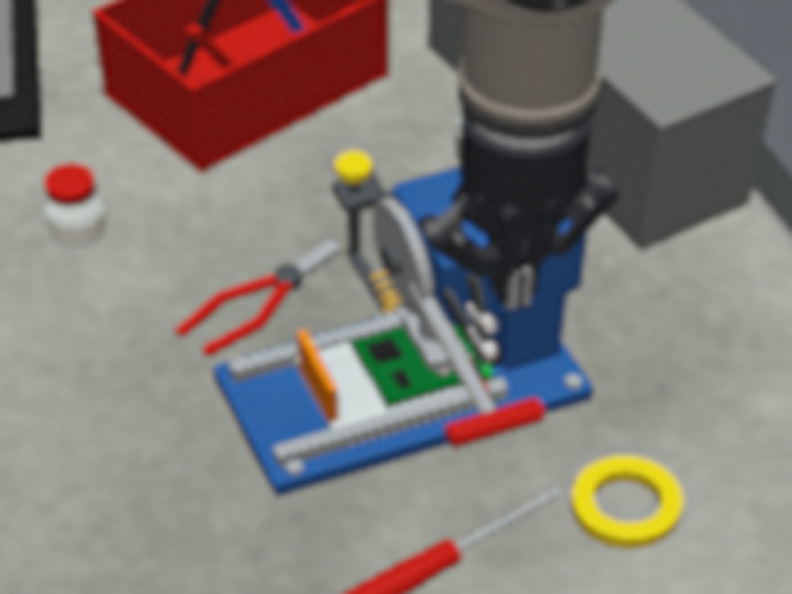

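The lever holds at the third notch: bar top about 0.162 m gives q of about 0.61 to 0.62, and the fingers are clear. Next I'll move over the yellow button.

Request:
play_rows(plan=[[-1, 0, 0.045, 0.01, 0], [-1, -0.004, 0.09, 0.01, 0], [-1, -0.007, 0.135, 0.01, 0], [-1, -0.008, 0.18, 0.01, 0], [-1, -0.008, 0.227, 0.01, 0], [-1, -0.008, 0.227, -0.02, 0], [-1, -0.008, 0.227, -0.04, 0], [-1, -0.008, 0.227, -0.04, 0]])

```text
clock: 13.5
tcp_pos: [0.5796, 0.1739, 0.2524]
orientation: [0.008, 1.578, -0.013]
contact_force: [0.6, 0.2, 0.2]
grip_width: -0.0001
```

```bash
python3 e.py m1
```

```text
side 0.89 (349, 262) [ 0.5823 -0.0561  0.1596]
scene 0.91 (295, 257) [ 0.5919 -0.0451  0.1627]
13.7 [0.5828 0.1735 0.2572] [ 0.22  0.43 -0.42]
```

View pics/m1_scene.png

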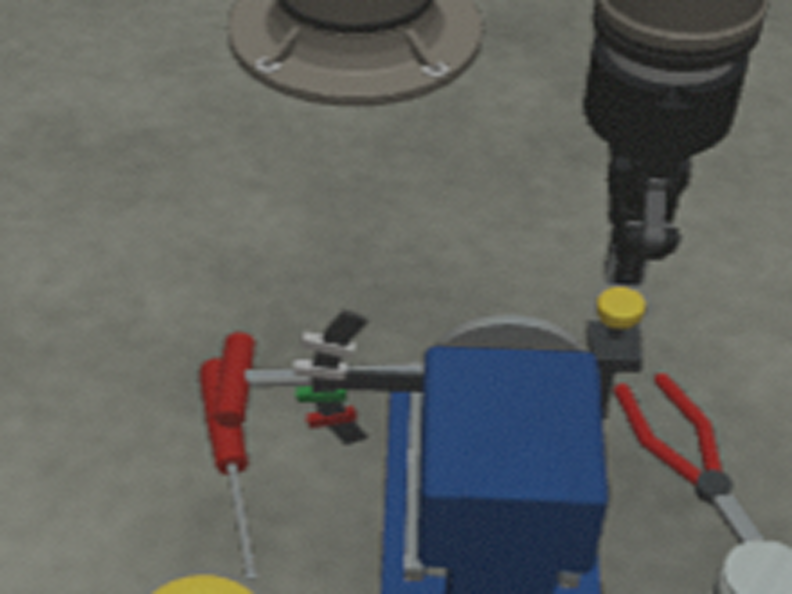

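View pics/m1_side.png

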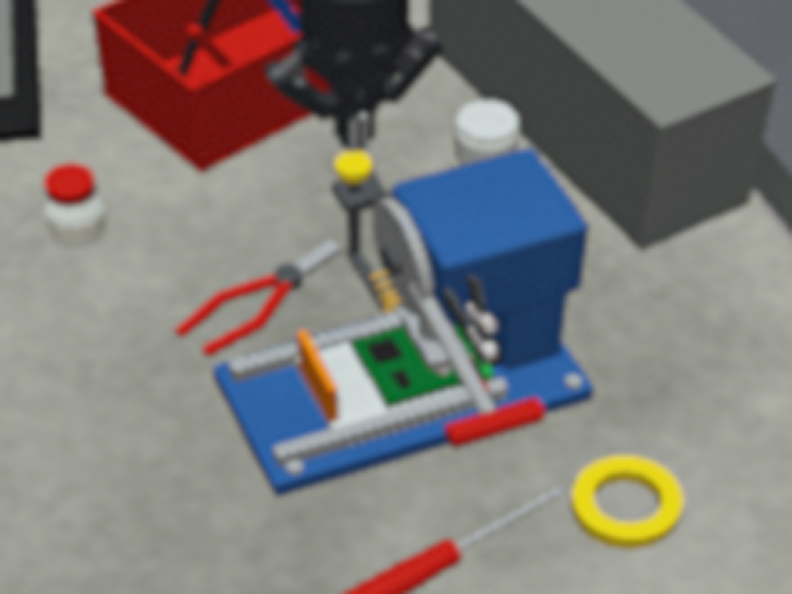

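The fingers are directly above the button in both views (side pixel (352,140) over (352,165)), and the lever is still held. Pressing and holding now.

Request:
play_rows(plan=[[-1, 0, 0, -0.012, 0], [-1, 0, 0, -0.02, 0], [-1, 0, 0, -0.027, 0], [-1, 0, 0, -0.031, 0], [-1, 0, 0, -0.032, 0], [-1, 0, 0, -0.032, 0], [-1, 0, 0, -0.032, 0], [-1, 0, 0, -0.032, 0], [-1, 0, 0, -0.032, 0], [-1, 0, 0, -0.032, 0]])

```text
clock: 14.7
tcp_pos: [0.5822, 0.174, 0.226]
orientation: [0.012, 1.571, -0.01]
contact_force: [-7.0, -1.1, 16.0]
grip_width: 0.0
```

Request:
play_rows(plan=[[-1, 0, 0, 0, 0], [-1, 0, 0, 0, 0], [-1, 0, 0, 0, 0], [-1, 0, 0, 0, 0], [-1, 0, 0, 0, 0], [-1, 0, 0, 0, 0], [-1, 0, 0, 0, 0], [-1, 0, 0, 0, 0]])

```text
clock: 15.5
tcp_pos: [0.5822, 0.174, 0.226]
orientation: [0.013, 1.571, -0.01]
contact_force: [-6.8, -0.7, 16.4]
grip_width: -0.0001
```

```bash
python3 e.py m2
```

```text
side 0.57 (347, 232) [ 0.5797 -0.0392  0.2574]
scene 0.94 (298, 226) [ 0.5948 -0.0337  0.2599]
15.7 [0.5822 0.174  0.226 ] [-7.17 -0.78 16.49]
```

View pics/m2_side.png

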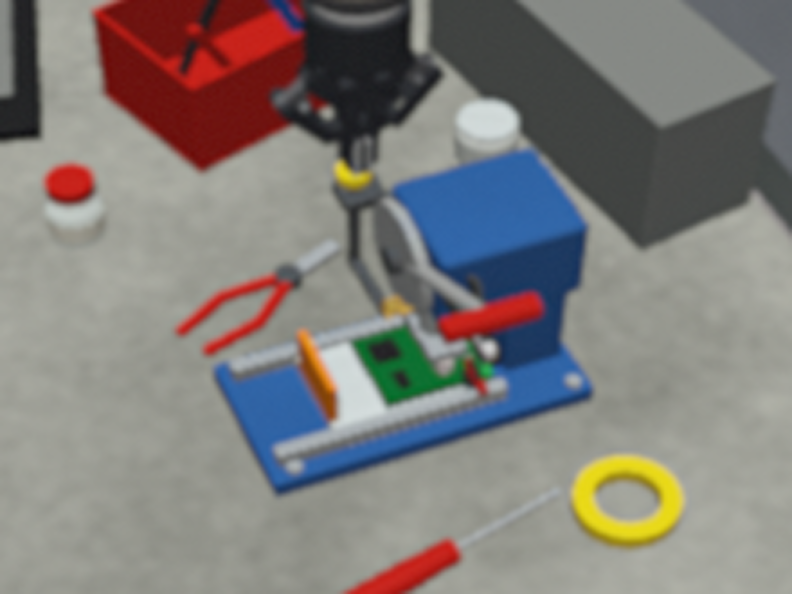

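The button is fully down and the lever is back up, with the bar at (490,315) as at the start. I'll lift off.

Request:
play_rows(plan=[[-1, 0, 0, 0.02, 0], [-1, 0, 0, 0.06, 0], [-1, 0, 0, 0.1, 0], [-1, 0, 0, 0.1, 0], [-1, 0, 0, 0.1, 0], [-1, 0, 0, 0.1, 0]])

```text
clock: 16.3
tcp_pos: [0.5815, 0.1742, 0.323]
orientation: [0.01, 1.573, -0.011]
contact_force: [-0.7, 0.3, 0.3]
grip_width: 0.0
```

```bash
python3 e.py m3; python3 c.py m4
```

```text
side 0.68 (350, 232) [ 0.5877 -0.0384  0.2543]
scene 0.86 (300, 225) [ 0.5905 -0.0305  0.2598]
16.5 [0.5817 0.174  0.3232] [-1.38  0.45 -0.18]
side orange 103 [0.5191 0.1083 0.0646] [0.5173 0.0811 0.0437] [0.522  0.1387 0.079 ]
side 0.74 (299.584, 248.39999999999998) [0.5165 0.1103 0.058 ] [0.5188 0.1164 0.05  ]
16.7 [0.5821 0.174  0.324 ] [0.01 0.29 1.11]
```

View pics/m3_side.png

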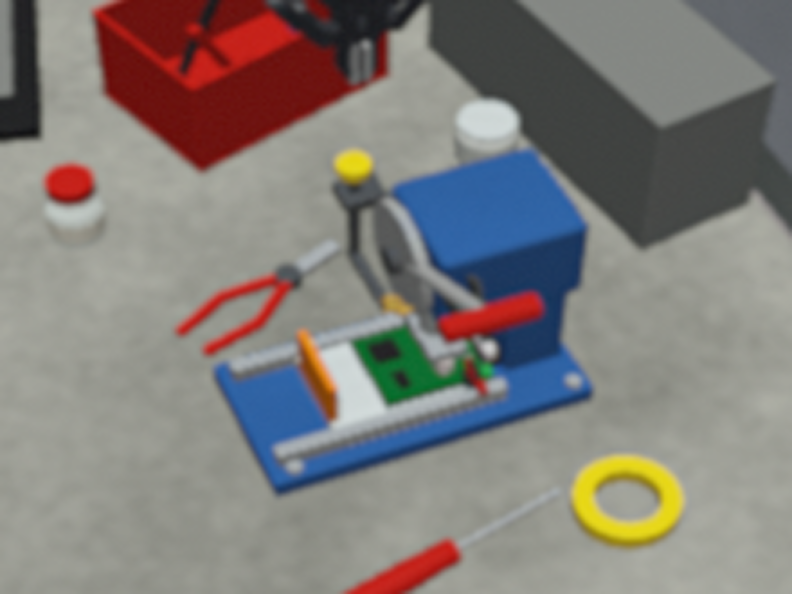

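View pics/m3_scene.png

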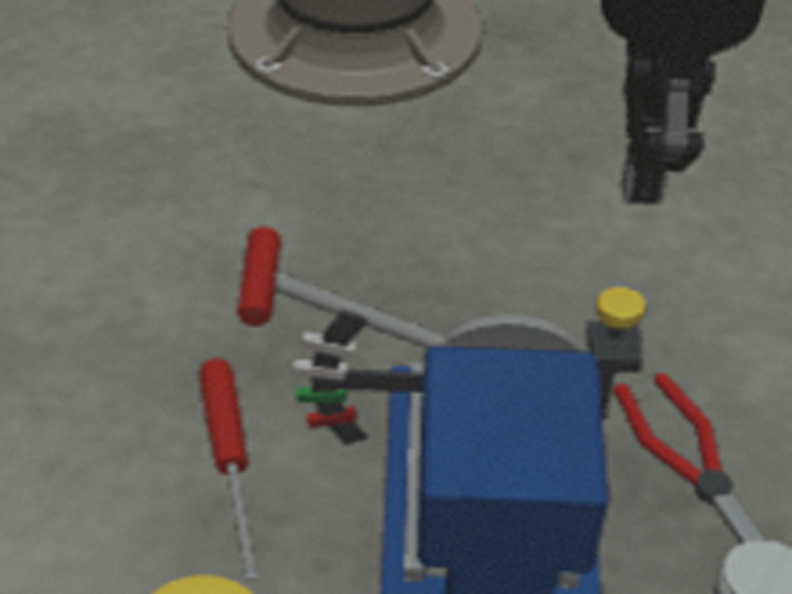

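The lever is up, the button is free, the carriage is unchanged at the stop, the bystanders are where they were and the robot is clear. Handing in.

```bash
python3 -c "
from h import *
print(r.hand_in())"
```

```text
the job is handed in; nothing more can be done
None
```

I pushed the carriage in, pushed the lever to the third (green) notch and let the ratchet hold it. I then held the yellow button down until the lever sprang back up, and handed in at about 17 s. The interface gave no verdict.

**Last checks:**
- **Lever:** It was held at about 0.61–0.62 rad before release, and the bar is now back at its starting height.
- **Button:** It looks free in both views, and the gripper is about 90 mm above it.
- **Carriage:** The plate face is still at x = 0.519 m.
- **Loose things:** Those in the final views are undisturbed. I did not look again at the parts box or the remote, and the arm never went near them.

**What disagreed or I could not confirm:**
- **Carriage travel:** It moved only about 60 mm, not 75 mm. I take it to be home for two reasons. Two pushes with quite different contacts stopped at exactly the same place, and the header ended up under the ram to within about 3 mm. The carriage probably started about 15 mm in.
- **Push force:** The first push built up about 40 N along x and 33 N upward at the wrist, and the second about 32 N and 25 N. I assumed the gripper's body had met the press on the first push. The repeat suggests the fingers were on the plate both times, but I cannot rule out body contact near the 40 N limit.
- **Header depth:** I could not see it under the ram. I infer it from the lever having reached about 0.69 rad before I let go.

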